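# Slide the stage plate into the light base

### The arm

A 6-joint arm with a two-finger parallel gripper is mounted at the origin on the work surface. World frame = base frame: x ahead of the robot, y to its left, z up, the work surface at z = 0. Lengths are in m, angles in rad, forces in N, time in s.
With the tool pointing down it reaches from about 0.2 to 0.875 m from the base axis. Payload 3.4 kg.
Tool frame: the origin (TCP) lies between the finger pads; the fingertips stand 25 mm ahead of it and the grasp point (between the pads) lies 6 mm ahead of it (r.nose_length is the z of the fingertips in the tool frame, in m); z points along the fingers, x is the direction in which the jaws open and shut, and the axes are right-handed (so a half turn about z gives the same grasp; the last joint's range is limited). The gripper opens to 94 mm and grips with 3 to 60 N. Pads are 16 mm wide; open, the fingers measure 119 mm over their backs; the gripper's body (75 mm by 177 mm) begins 78 mm behind the grasp point.
Start: joints at [1.149, 0.276, 1.505, -0, 1.361, -0.121], TCP at [0.17, 0.549, 0.23] pointing down, gripper open.
Joint ranges: [-2.89, 2.89], [-0.75, 2.08], [0.22, 2.7], [-1.18, 4.32], [0.11, 2.71], [-2.7, 2.7]. Speed limits (rad/s): [2.57, 2.57, 3.14, 3.14, 3.14, 3.14].

### API

Orientations are given as a unit quaternion [w, x, y, z].
In Python, from plant import r, gripper_to, inverse_kinematics, vision, models, telemetry gives the robot as it stands. Calls block until the motion is done:
- r.move_to(position, orientation): joint-space move of the TCP to a pose.
- r.move_l(position, rot=None, vel=0.15, guard=None): straight line of the TCP; rot=None keeps the orientation; vel is the mean speed in m/s. With guard (N) it stops when the force on the tool has changed by that much, and returns True; else False.
- r.movej(angles): joint-space move.
- gripper_to(opening, f_grip=None): finger opening in m; f_grip is the grip in N (None keeps the last); returns when the fingers have stopped.
- r.hold(seconds).
- inverse_kinematics(position, orientation): joint angles nearest the present ones, or None.
- vision.snapshot(name): name is "scene" or "top"; returns the picture (480x640x3 uint8, red, green, blue); there is no depth.
- vision.get_calibration(name): a dict with "fx", "fy", "cx", "cy" (pixels), "position" and "orientation" of the camera in the world. Camera axes: x right, y down, z forward; pixel columns grow to the right and rows downward; lengths in m; the calibration is good to about 2 mm. A picture is of the moment at which its call begins. get_calibration takes no time and is no camera call.
A pose or a line that the arm cannot do raises r.PlanningError and nothing moves.
- r.sign_off(): hands the job in, once; it reports no verdict.
Trained networks look in the newest picture that a camera, given by its name, has taken for a name from the list of things; names that differ only in an ending like _2 or _b are one class to them, and where a whole thing is asked for, a point or a joint stands for the part that bears it (a point fixed in the world has none). Each returns a list of dicts, best first, with "score" (0 to 1); they miss things now and then, are a little off and sometimes report something else, mostly with a low value. They report only what shows in the picture. A call takes as long as a camera call. They do not tell look-alikes from the thing itself.
- models.boxes_of(thing, camera): "at" ([x, y, z] in m, in world coordinates, good to about 4 mm: the middle of the surface that is visible of it).
- models.regions_of(thing, camera): "pixels" (480x640 bool, what is visible of it).
- models.mark_of(thing, camera): "at" ([x, y, z] in m, in world coordinates, good to about 4 mm: a listed point, or the origin of a listed thing).
Readings, each from a call of its own:
- telemetry.current_t(): time.
- telemetry.current_joints(): joint angles.
- telemetry.current_dq(): joint speeds.
- telemetry.current_joint_efforts(): joint torques, N m.
- telemetry.current_ee_pos(): TCP position.
- telemetry.current_tool_rot(): TCP orientation.
- telemetry.current_wrist_force(): force on the tool from outside, world axes, zero at the start.
- telemetry.current_torque(): the same for the moment, N m.
- telemetry.current_opening(): finger opening in m.
Only numpy, scipy, OpenCV 4.12 (cv2) and the standard library are available. Lean on these libraries where they do the work, as an engineer would, in place of code of your own. Each camera call takes 0.05 s, during which the arm holds its last target. There are 200 camera calls.

### The job

With the fingertips, push the round black stage plate across the top of the microscope's light base until it drops into the round recess in the middle, and leave it lying flat and flush there with the hand clear. Only push it: do not lift it, tip it up or let it slide off the base, and leave the sample jar and the things on the bench where they stand.

Things in the scene. Friction and masses are not known exactly. Their poses are not given: they have to be found in the camera images.
- stage_plate: Loose round black plastic disc, 84 mm in diameter, 7 mm thick, 40 to 85 g. Origin at the centre of its underside, z up through the thickness. At the start it lies flat on the top of the light base, either left or right of the recess (the jar stands on the other side), its centre 90 to 125 mm from the recess centre along the base's long axis (its y) and up to 30 mm off it across, at least 20 mm of base top left beyond its outer edge.
- light_base: Fixed white flat box, 200 mm (its x) by 380 mm (its y) by 45 mm high; origin at the centre of its underside on the bench, z up. Its top, 45 mm above the bench, is flat but for one open round recess in the middle. It stands turned by up to 0.3 rad.
- recess (a point): Centre of the floor of the round recess in the light base: recess 87 mm in diameter, 7 mm deep (floor 38 mm above the bench), flat rigid floor, so that the 84 mm plate falls in by itself once it is centred within about 1.5 mm and then lies flush with the top. Axes as those of the light base.
- jar: Loose closed sample jar, 42 mm in diameter, 50 mm high, standing on the light base on the side of the recess away from the plate. Origin at the centre of its underside. To be left alone.
- core_board: Loose wooden board with strips of wood cores on it, 90 mm (x) by 180 mm (y) by 22 mm high, lying on the bench beyond the light base. Origin at the centre of its underside. To be left alone.
- brush: Loose dust brush lying on the bench to the right of the light base, some 200 mm long along its x. To be left alone.
- slide_box: Loose closed grey box, 85 mm (x) by 100 mm (y) by 35 mm high, on the bench to the left of the light base. Origin at the centre of its underside. To be left alone.
There are look-alikes about, which are no part of the job. Of the things like the stage_plate, leave any that is brown; of the rest the smaller one is meant.

How it is judged:
By the outcome, as a careful person would: the job done as asked, in the order asked, and still so for the second after the job is handed in, with the robot touching nothing.
It also fails if it takes over 42 s, if anything falls off the work surface, if the arm or the gripper's body presses on something with over 40 N, if the wrist force passes 120 N, or if a joint passes its speed limit or range.

## Working session

There is one attempt and no reset: what is moved stays moved. The work goes in short steps, each a Python script; the robot and the scene stay as the last script left them, time stands still between calls to the robot, and variables do not carry over. Pictures are saved under pics/ and viewed, about 8 in all and at most 12, crops included, and the job is handed in when it is done.

```bash
ls; mkdir -p pics; python3 - <<'E'
from plant import r, vision, models, telemetry
import cv2
for c in ("top","scene"):
    im=vision.snapshot(c); cv2.imwrite(f"pics/{c}0.png",im[:,:,::-1]); k=vision.get_calibration(c); print(c,k)
    for t in ("stage_plate","recess","light_base","jar"):
        print(t,[(d["score"],[round(float(v),3) for v in d["at"]]) for d in models.mark_of(t,c)])
print(telemetry.current_t(), r.nose_length)
E
```

```text
pics
top {'fx': 587.1941326142606, 'fy': 587.1941326142606, 'cx': 320.85857879243474, 'cy': 244.9509946517114, 'position': array([ 0.36925999, -0.00990894,  1.46195962]), 'orientation': array([ 0.05208096, -0.69754076,  0.71365951, -0.03761069])}
stage_plate [(0.87, [0.313, 0.156, 0.001]), (0.86, [0.71, 0.34, -0.001]), (0.84, [0.531, 0.173, 0.043])]
recess [(0.67, [0.531, 0.058, 0.035])]
light_base [(0.72, [0.53, 0.061, 0.001]), (0.61, [0.574, -0.437, -0.003])]
jar [(0.72, [0.529, -0.061, 0.044]), (0.42, [0.579, 0.431, -0.001])]
scene {'fx': 511.9836520554812, 'fy': 511.9836520554812, 'cx': 313.43792088951193, 'cy': 240.36555667009654, 'position': array([0.97654415, 0.71273682, 0.74590663]), 'orientation': array([-0.11258892,  0.24196225,  0.86806337, -0.41862153])}
stage_plate [(0.81, [0.71, 0.341, -0.002]), (0.59, [0.313, 0.15, 0.004]), (0.57, [0.532, 0.17, 0.044])]
recess []
light_base [(0.32, [0.572, -0.436, 0.003])]
jar [(0.75, [0.536, -0.06, 0.046])]
0.5 0.025
```

View pics/top0.png

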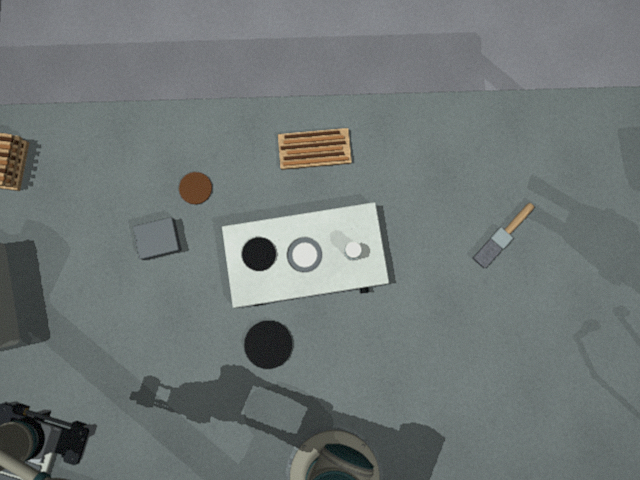

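View pics/scene0.png

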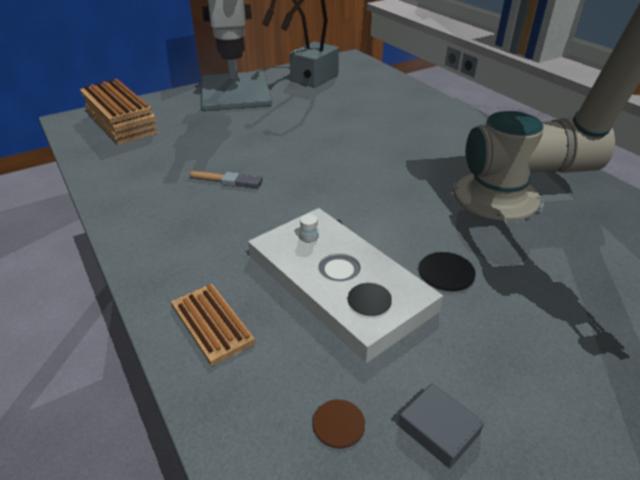

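Disc candidates in the top view are brown (196,187), large black on the bench (268,344) and small black on the base (259,253). The one on the base is not brown and is the smaller black one, so it fits. I'll confirm it in an enlarged crop and measure.

```bash
cat > h.py <<'E'
import numpy as np, cv2
from scipy.spatial.transform import Rotation as R
from plant import r, gripper_to, inverse_kinematics, vision, models, telemetry
def to_world(uv,cam,z):
    k=vision.get_calibration(cam); q=k["orientation"]; M=R.from_quat([q[1],q[2],q[3],q[0]]).as_matrix()
    uv=np.atleast_2d(uv).astype(float)
    d=np.c_[(uv[:,0]-k["cx"])/k["fx"],(uv[:,1]-k["cy"])/k["fy"],np.ones(len(uv))]@M.T
    return k["position"]+d*((z-k["position"][2])/d[:,2])[:,None]
def to_px(p,cam):
    k=vision.get_calibration(cam); q=k["orientation"]; M=R.from_quat([q[1],q[2],q[3],q[0]]).as_matrix()
    c=(np.asarray(p)-k["position"])@M
    return np.array([k["fx"]*c[0]/c[2]+k["cx"],k["fy"]*c[1]/c[2]+k["cy"]])
S=2000; # px per metre
def rectify(im,cam,c,half,z):
    "metric picture of plane z: column=+x, row=+y"
    n=int(2*half*S); w=np.array([[-1,-1],[1,-1],[1,1],[-1,1]])*half+np.array(c)
    src=np.float32([to_px([*p,z],cam) for p in w]); dst=np.float32([[0,0],[n,0],[n,n],[0,n]])
    return cv2.warpPerspective(im,cv2.getPerspectiveTransform(src,dst),(n,n),flags=cv2.INTER_CUBIC)
def circle(mask,c,half):
    "largest blob -> min enclosing-ish: hull ellipse"
    n,l,s,_=cv2.connectedComponentsWithStats(mask.astype(np.uint8)); i=1+np.argmax(s[1:,4])
    cs,_=cv2.findContours((l==i).astype(np.uint8),cv2.RETR_EXTERNAL,cv2.CHAIN_APPROX_NONE)
    h=cv2.convexHull(max(cs,key=cv2.contourArea)); m=cv2.moments(h)
    p=np.array([m["m10"],m["m01"]])/m["m00"]+.5
    return p/S-half+np.array(c), 2*np.sqrt(m["m00"]/np.pi)/S
E
python3 - <<'E'
from h import *
im=cv2.imread("pics/top0.png"); g=cv2.cvtColor(im,cv2.COLOR_BGR2GRAY)
cv2.imwrite("pics/crop.png",cv2.resize(im[190:380,160:410],None,fx=3,fy=3,interpolation=cv2.INTER_CUBIC))
for t in (90,110,130): print("plate",t,circle(rectify(g,"top",(.531,.173),.06,.0485)<t,(.531,.173),.06))
for t in (150,170,190): print("recess",t,circle(rectify(g,"top",(.531,.058),.055,.0415)<t,(.531,.058),.055))
b=rectify(g,"top",(.53,.06),.26,.045); 
for t in (150,165,180):
    m=cv2.morphologyEx((b>t).astype(np.uint8),cv2.MORPH_CLOSE,np.ones((9,9))); cs,_=cv2.findContours(m,cv2.RETR_EXTERNAL,cv2.CHAIN_APPROX_NONE)
    (x,y),wh,a=cv2.minAreaRect(max(cs,key=cv2.contourArea)); print("base",np.array([x,y])/S-.26+np.array([.53,.06]),np.array(wh)/S,a)
for n in ((259,253),(268,344),(196,187)): print(n, im[n[1],n[0]])
print(circle(rectify(g,"top",(.313,.155),.09,.005)<60,(.313,.155),.09))
E
```

```text
plate 90 (array([0.53284903, 0.16886189]), np.float64(0.0823813394120574))
plate 110 (array([0.5329038, 0.1688063]), np.float64(0.08345906831745008))
plate 130 (array([0.53291893, 0.16852534]), np.float64(0.08482942648018409))
recess 150 (array([0.52924758, 0.05918881]), np.float64(0.08632561555176896))
recess 170 (array([0.52929366, 0.05909476]), np.float64(0.08775097980462714))
recess 190 (array([0.52933879, 0.05899945]), np.float64(0.08943873095444586))
base [0.52920364 0.05851334] [0.20189397 0.38213379] 7.676214694976807
base [0.52913345 0.05856985] [0.20085739 0.38103012] 7.643378734588623
base [0.52913065 0.05863235] [0.19988452 0.37991193] 7.647683143615723
(259, 253) [41 36 33]
(268, 344) [34 31 29]
(196, 187) [ 40  64 100]
(array([0.31382757, 0.15295067]), np.float64(0.11778124767856245))
```

View pics/crop.png

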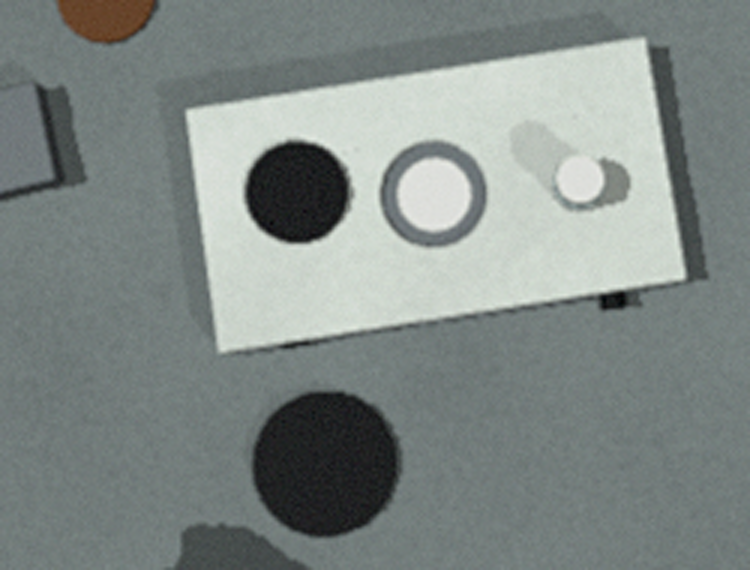

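Confirmed: the disc on the base measures 84 mm (the bench disc is 118 mm), and the recess ring is at crop (433,193). I'll push with two fingertips as a cradle, stop 25 mm short, and re-measure.

```bash
cat >> h.py <<'E'
REC=np.array([.5292,.0588]); ZP=.073; OP=.050; BACK=np.sqrt(.042**2-(OP/2)**2)+.008
def quat(u):
    best=None
    for s in (1,-1):
        x=s*np.array([-u[1],u[0],0]); z=np.array([0,0,-1.]); M=np.c_[x,np.cross(z,x),z]
        q=R.from_matrix(M).as_quat(); q=[q[3],*q[:3]]
        j=inverse_kinematics([.53,.2,.15],q)
        if j is not None:
            c=abs(j-np.array(telemetry.current_joints())).max()
            if best is None or c<best[0]: best=(c,q)
    return best[1]
def P(c,z): return [float(c[0]),float(c[1]),z]
def look(name,c):
    im=vision.snapshot("top"); cv2.imwrite(f"pics/{name}.png",im[:,:,::-1]); g=cv2.cvtColor(im,cv2.COLOR_RGB2GRAY)
    return circle(rectify(g,"top",c,.06,.0485)<100,c,.06)
E
python3 - <<'E'
from h import *
pl=np.array([.5329,.1688]); u=(REC-pl)/np.linalg.norm(REC-pl); q=quat(u)
gripper_to(OP)
s=pl-u*(BACK+.018)
r.move_to(P(s,.15),q); r.move_l(P(s,ZP),vel=.1,guard=8)
print(telemetry.current_ee_pos(),telemetry.current_opening(),telemetry.current_wrist_force())
e=REC-u*(.025+BACK)
print(r.move_l(P(e,ZP),vel=.05,guard=10), telemetry.current_ee_pos(),telemetry.current_wrist_force())
r.move_l(P(e-u*.09,ZP),vel=.12)
r.move_l(P(e-u*.09,.13),vel=.15)
print("expected",REC-u*.025,"seen",look("after1",REC-u*.025)); print(telemetry.current_t())
E
```

```text
[0.53538958 0.22875447 0.0735108 ] 0.04995411631709355 [-0.02983068 -0.09009555 -0.41855753]
False [0.53146322 0.12564356 0.07300999] [ 0.1216623  -0.45539784 -0.60887347]
expected [0.53004043 0.08378587] seen (array([0.5309088 , 0.07265966]), np.float64(0.09589314442138415))
7.725
```

```bash
python3 -c "
import cv2;im=cv2.imread('pics/after1.png');cv2.imwrite('pics/c1.png',cv2.resize(im[180:320,190:410],None,fx=3.5,fy=3.5,interpolation=cv2.INTER_CUBIC))"
```

```text
(no output)
```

View pics/c1.png

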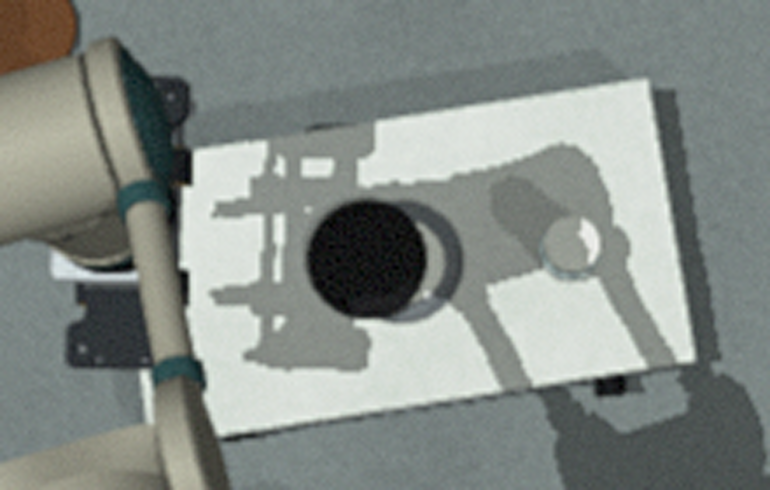

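The plate is at crop (367,259), partly over the recess ring, with the arm's shadow across it. The threshold must be lower to exclude the ring.

```bash
python3 - <<'E'
from h import *
g=cv2.cvtColor(cv2.imread("pics/after1.png"),cv2.COLOR_BGR2GRAY); c=(.530,.083)
for t in (50,60,70,80): print(t,circle(rectify(g,"top",c,.06,.0485)<t,c,.06))
g0=cv2.cvtColor(cv2.imread("pics/top0.png"),cv2.COLOR_BGR2GRAY)
print(circle(rectify(g0,"top",(.532,.168),.06,.0485)<60,(.532,.168),.06))
E
```

```text
50 (array([0.53070167, 0.08188774]), np.float64(0.08119725067748146))
60 (array([0.53071503, 0.0818778 ]), np.float64(0.08203285502657773))
70 (array([0.53083821, 0.08174774]), np.float64(0.08292723277704198))
80 (array([0.53083631, 0.07239477]), np.float64(0.09413769907056271))
(array([0.53278271, 0.1689764 ]), np.float64(0.0806376732982945))
```

```bash
python3 - <<'E'
from h import *
off=np.array([.0007,-.0020]); T=REC-off; pl=np.array([.5307,.0818])-off
u=(T-pl)/np.linalg.norm(T-pl); q=quat(u); s=pl-u*(BACK+.015)
r.move_to(P(s-u*.04,.13),q); r.move_l(P(s,ZP),vel=.1,guard=8)
e=T-u*BACK
print(r.move_l(P(e+u*.0005,ZP),vel=.03,guard=6), telemetry.current_ee_pos()-np.array(P(e,ZP)),telemetry.current_wrist_force())
r.hold(.3)
r.move_l(P(e-u*.05,ZP),vel=.1)
r.move_l(P(e-u*.13,.15),vel=.2)
look("after2",REC); vision_s=vision.snapshot("scene"); cv2.imwrite("pics/s2.png",vision_s[:,:,::-1])
g=cv2.cvtColor(cv2.imread("pics/after2.png"),cv2.COLOR_BGR2GRAY)
for t in (50,60): 
  print(t,circle(rectify(g,"top",REC,.06,.0435)<t,REC,.06))
a=cv2.imread("pics/after2.png")[190:310,210:410]; b=cv2.imread("pics/s2.png")[190:370,240:460]
cv2.imwrite("pics/c2.png",np.hstack([cv2.resize(x,(400,300),interpolation=cv2.INTER_CUBIC) for x in (a,b)])); print(telemetry.current_t())
E
```

```text
False [-4.56795022e-05 -3.94180179e-04 -3.30155130e-05] [ 0.0810502   0.46346384 -0.26492284]
50 (array([0.52911172, 0.05866813]), np.float64(0.0817928972030446))
60 (array([0.52917221, 0.058692  ]), np.float64(0.08253574906802084))
12.0417
```

View pics/c2.png

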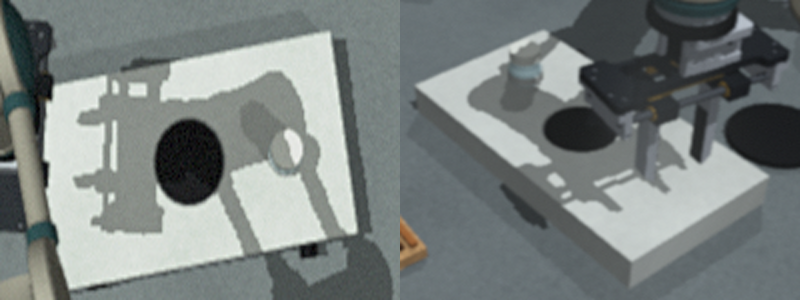

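The plate covers the recess and is centred to about 0.2 mm in the top view. To check that it dropped, I'll clear the hand and use the parallax of the oblique camera.

```bash
python3 - <<'E'
from h import *
p=telemetry.current_ee_pos(); r.move_l([p[0],p[1],.25],vel=.25); r.movej([1.149,0.276,1.505,0,1.361,-0.121])
s=vision.snapshot("scene"); t=vision.snapshot("top"); cv2.imwrite("pics/s3.png",s[:,:,::-1])
for z in (.038+.007,.052):
  for cam,im in (("scene",s),("top",t)):
    print(z,cam,circle(rectify(cv2.cvtColor(im,cv2.COLOR_RGB2GRAY),cam,REC,.065,z)<90,REC,.065))
# camera offset check on the scene camera: recess ring and plate in the first picture
g0=cv2.cvtColor(cv2.imread("pics/scene0.png"),cv2.COLOR_BGR2GRAY)
print("plate before @.052",circle(rectify(g0,"scene",(.5329,.1688),.06,.052)<90,(.5329,.1688),.06))
print("jar",[(d["score"],d["at"]) for d in models.mark_of("jar","top")][:1])
cv2.imwrite("pics/c3.png",cv2.resize(s[190:370,230:470,::-1],(800,600),interpolation=cv2.INTER_CUBIC)); print(telemetry.current_t())
E
```

```text
0.045 scene (array([0.52957157, 0.05991908]), np.float64(0.08257719743835011))
0.045 top (array([0.5287739 , 0.05880041]), np.float64(0.08340851798487328))
0.052 scene (array([0.53403054, 0.06644921]), np.float64(0.08175494474395562))
0.052 top (array([0.52799658, 0.05841702]), np.float64(0.08298766593580335))
plate before @.052 (array([0.53503057, 0.17248121]), np.float64(0.0838234598881542))
jar [(0.83, [0.5274, -0.0593, 0.0454])]
14.5167
```

View pics/c3.png

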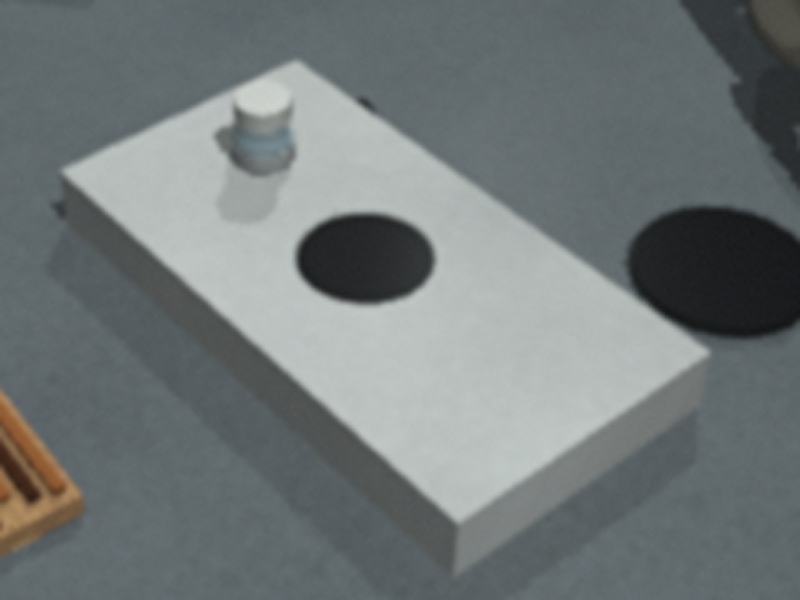

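The plate at crop (365,258) lies flush, with no visible side edge or shadow. The two cameras agree to about 1.4 mm if its top is at 45 mm, and differ by about 10 mm at 52 mm, so it has dropped in.

```bash
python3 -c "
from plant import r; r.sign_off()"
```

```text
the job is handed in; nothing more can be done
```

I pushed the 84 mm black plate into the recess with two fingertips and handed the job in. The robot's clock read about 14.5 s at the last check, against the 42 s limit. I used two pushes: the first stopped short of the recess, then I re-measured and corrected the aim by about 2 mm for the second.

- **Plate position:** the last top-camera check put the plate within about 0.5 mm of the recess centre.
- **Dropped in:** the two cameras agree to 1.4 mm with the plate's top at 45 mm, which is flush, and disagree by about 10 mm at 52 mm. No side edge or shadow shows in the final picture.
- **Push forces:** neither push tripped its guard (10 N, then 6 N). Readings at the end of each push were under 1 N.
- **Surroundings:** the jar reads within 2 mm of its first position, inside the detector's 4 mm accuracy. I did not re-measure the bench objects; the arm did not go near them.
- **Failed check:** the first automatic fit after push one was wrong because the recess ring and arm shadow merged with the plate. I fixed it with a lower brightness threshold.

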